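# Open the jam gift box with the blue pull

### The job

On this jam packing bench stand two wooden gift boxes with sliding lids. Open the one whose lid has the blue pull: raise the pull end of the lid over the stop lip in front of it, slide the lid out that way until it is clear of its grooves, and lay it flat, pull upward, in the middle of the grey mat. Leave the lid with the orange pull shut in its box.

Things in the scene. Friction and masses are not known exactly. Their poses are not given: they have to be found in the camera images.
- blue_mid (a point): Centre of the loose light-wood lid board with the blue pull: 176 long (x) x 100 wide (y) x 6 mm, 0.1 kg. -x points to its pull end, z up. The pull, a block 24 x 24 mm, 32 mm tall, stands on the board's top, 65 mm from this point towards -x; grip it from above. The lid starts shut in blue_box, board top 66 mm above the bench; to leave, its pull end must rise 8 to 25 mm, the far end staying low.
- blue_box: Fixed brown box, 200 (x) x 122 (y) mm. Origin: centre of its underside; z up; the lid leaves towards -x. Lid lies on ledges 60 mm up, 3 mm play all round. Stop lip across the -x end: 67 mm up; side walls 68. Dark strips over the lid's side edges, from x = 30 to 100 mm, 9.5 mm above the lid (75.5 to 81.5 mm up), are its grooves: it comes free once drawn 60 mm out. The +x end is walled.
- mat_top (a point): Centre of the top face of the grey mat, fixed on the bench: 280 (x) x 200 (y) x 3 mm. The lid fits on it with its length along the mat's x.
- orange_mid (a point): Centre (half-way up) of the other lid, the same but for its orange pull, shut in an identical fixed box. Not to be moved.
Things that resemble listed ones, but are neither listed nor needed, are in the scene too. What is shaped like the part that bears blue_mid but pink or turquoise is not meant.

How it is judged:
On the way:
1. the blue lid has been drawn at least 40 mm out of its box along the grooves, over the lip (x of blue_mid in the frame of blue_box below -0.04 m and z of blue_mid in the frame of blue_box above 0.064 m).
At the end, for the whole second after the job is handed in: The blue-pull lid lies flat (within 0.1 rad, pull upward) and at rest on the grey mat, its centre within 60 mm of the mat's centre and less than 12 mm above the bench; the orange-pull lid is within 15 mm of its starting place (horizontal distance between blue_mid and mat_top below 0.06 m and height (world z) of blue_mid below 0.012 m and angle between blue_mid's own z axis and vertical below 0.1 rad and distance of orange_mid from where it was at the start of the episode below 0.015 m); the robot touches nothing.
It fails at once if the lid with the orange pull is moved more than 15 mm (distance of orange_mid from where it was at the start of the episode above 0.015 m).
It also fails if it takes over 51 s, if anything falls off the work surface, if the arm or the gripper's body presses on something with over 40 N, if the wrist force passes 120 N, or if a joint passes its speed limit or range.

### The arm

A 6-joint arm with a two-finger parallel gripper is mounted at the origin on the work surface. World frame = base frame: x ahead of the robot, y to its left, z up, the work surface at z = 0. Lengths are in m, angles in rad, forces in N, time in s.
With the tool pointing down it reaches from about 0.25 to 0.725 m from the base axis. Payload 4 kg.
Tool frame: the origin (TCP) lies on the centre line of the jaws, within the pads' length; the fingertips stand 22 mm ahead of it and the grasp point (between the pads) lies 3 mm ahead of it; z points along the fingers, y is the line along which they close (so a half turn about z gives the same grasp; the last joint's range is limited). The gripper opens to 85 mm and grips with 20 to 120 N. Pads are 22 mm wide; open, the fingers measure 114 mm over their backs; the gripper's body (76 mm by 85 mm) begins 54 mm behind the grasp point. The pads swing forward as they close: fully open they stand 13 mm farther back than shut.
Start: joints at [-1.23, 0.241, 0.005, 1.335, 0, 1.571], TCP at [0.167, -0.471, 0.215] pointing down, gripper open.
Joint ranges: [-2.72, 2.72], [-1.05, 1.87], [-1.09, 1.28], [-1.99, 2.15], [-1.42, 1.44], [-3.14, 3.14]. Speed limits (rad/s): [2.79, 2.79, 3.14, 3.14, 3.14, 3.14].

### API

Orientations are given as a unit quaternion [x, y, z, w].
In Python, from workcell import bot gives the robot as it stands.
- The arm moves only by the shell command python3 -m inch 'ROWS'. ROWS is JSON, one flat list of numbers, 7 for each row, row after row: the shift along the world's x, y, z in mm, then the turn, a rotation vector about the world's x, y, z in rad, then the opening in per cent of the stroke, from 0 (shut) to 100 (fully open). A call has 1 to 8 rows; each row is the pose to reach, as a shift and turn from the pose commanded when the call began; what a row does not reach only later rows make up. A row lasts 1/12 s, in which the tool goes at most 41.7 mm and 7.16 degrees, less where a joint would pass 70% of its speed; a pose out of reach is approached as far as the arm can. A call with a gripper value outside its range is refused whole. The fingers move at their own pace and stop on an object; the grip force is fixed at half the most. Time passes only in rows, so rows that repeat a pose let the fingers close. It gives the time, the measured TCP pose, the force, the opening and the grip force at its end, in the units of the state.
- bot.get_obs(): the state, without advancing time (a new reading comes with each control period).
- bot.camera(name): name is "scene" or "top" or "wrist"; returns the picture (420x560x3 uint8, blue, green, red); there is no depth.
- bot.camera_info(name): a dict with "intrinsics" (3x3 intrinsics, pixels), "camera_from_world" (4x4, takes a point from world to camera coordinates); the wrist camera has in their place "hand_eye" (4x4, takes a point from camera to tool coordinates, whose origin is the TCP and whose axes are the flange's). Camera axes: x right, y down, z forward; pixel columns grow to the right and rows downward; lengths in m; the calibration is good to about 2 mm. A picture is of the moment at which its call begins: read the wrist's pose just before it. camera_info takes no time and is no camera call.
- bot.job_done(): hands the job in; it is judged then, once.
Trained networks look in the newest picture that a camera, given by its name, has taken for a name from the list of things; names that differ only in an ending like _2 or _b are one class to them, and where a whole thing is asked for, a point or a joint stands for the part that bears it (a point fixed in the world has none). Each returns a list of dicts, best first, with "confidence" (0 to 1); they miss things now and then, are a little off and sometimes report something else, mostly with a low value. They report only what shows in the picture. A call takes as long as a camera call. They do not tell look-alikes from the thing itself.
- bot.silhouettes(camera, target): "mask" (420x560 bool, what is visible of it) and "uv" ([column, row] in pixels, amid what is visible of it).
- bot.spot_point(camera, target): "uv" ([column, row] in pixels: a listed point, or the origin of a listed thing).
The state is a dict: "clock": time; "joint_pos": joint angles; "joint_vel": joint speeds; "tau": joint torques, N m; "eef_pos": TCP position; "tool_rot": TCP orientation; "ft_force": force on the tool from outside, world axes, zero at the start; "ft_torque": the same for the moment, N m; "grip_width": finger opening in m; "grasp_force": force on a finger pad.
Only numpy, scipy, OpenCV 4.12 (cv2) and the standard library are available. Lean on these libraries where they do the work, as an engineer would, in place of code of your own. Each camera call takes 0.05 s, during which the arm holds its last target. There are 200 camera calls.

## Working session

There is one attempt and no reset: what is moved stays moved. The work goes in short steps, Python scripts to look and compute and a shell command to move; the robot and the scene stay as the last step left them, time stands still between calls to the robot, and variables do not carry over. Pictures are saved under pics/ and viewed, at most 12 in all, crops included, and the job is handed in when it is done.

```bash
mkdir -p pics
cat > h.py <<'E'
import numpy as np, cv2
from workcell import bot
def ray(cam,uv):
    i=bot.camera_info(cam);K=np.array(i["intrinsics"]);T=np.linalg.inv(np.array(i["camera_from_world"]))
    d=T[:3,:3]@np.linalg.solve(K,[uv[0],uv[1],1]);return T[:3,3],d
def atz(cam,uv,z):
    o,d=ray(cam,uv);return o+d*(z-o[2])/d[2]
E
python3 - <<'E'
from h import *
for c in("top","scene"):
    im=bot.camera(c);cv2.imwrite(f"pics/{c}0.png",im)
    for n,z in(("blue_mid",.063),("blue_box",0),("mat_top",.003),("orange_mid",.063)):
        for r in bot.spot_point(c,n)[:4]: print(c,n,np.round(r["uv"]),round(r["confidence"],2),np.round(atz(c,r["uv"],z),3))
o=bot.get_obs();print(o["clock"],o["eef_pos"],o["tool_rot"],o["grip_width"])
E
```

```text
top blue_mid [260. 164.] 0.89 [0.601 0.014 0.063]
top blue_mid [208. 290.] 0.87 [0.322 0.127 0.063]
top blue_mid [368. 274.] 0.76 [ 0.351 -0.218  0.063]
top mat_top [392. 155.] 0.64 [ 0.638 -0.301  0.003]
top orange_mid [154. 155.] 0.86 [0.624 0.251 0.063]
scene blue_mid [319. 257.] 0.89 [0.604 0.014 0.063]
scene blue_mid [159. 216.] 0.88 [ 0.405 -0.232  0.063]
scene blue_mid [313. 170.] 0.62 [0.388 0.101 0.063]
scene blue_box [316. 276.] 0.98 [0.601 0.014 0.   ]
scene mat_top [149. 350.] 0.62 [ 0.636 -0.298  0.003]
scene orange_mid [436. 227.] 0.85 [0.618 0.253 0.063]
0.5 [ 0.16709879 -0.47121663  0.21537489] [ 9.85517935e-01  1.69571219e-01 -2.12912114e-05 -3.82558429e-05] 0.08571197774358509
```

View pics/top0.png

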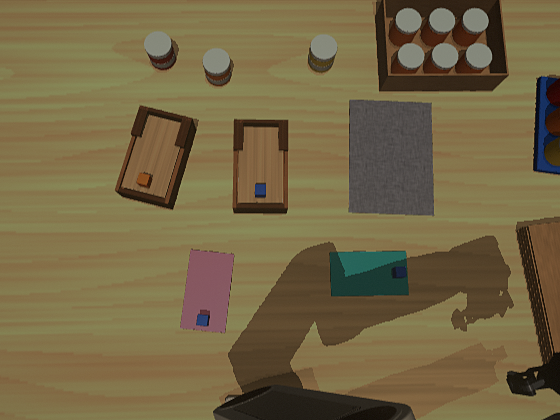

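View pics/scene0.png

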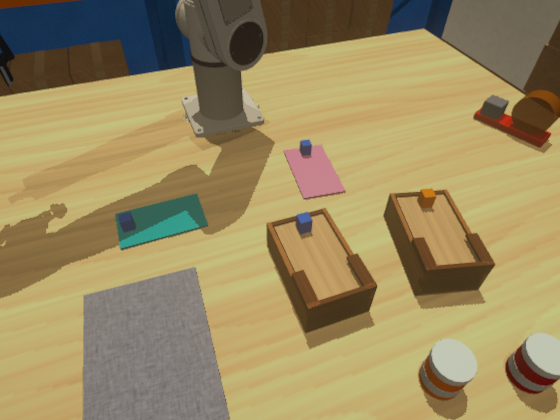

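Blue box at (0.60, 0.014), nearly aligned with the world axes. Its pull shows at top pixel (260,190), facing the robot. The mat is at (0.637, -0.30); the pink and turquoise boards are decoys. I'm moving above the pull.

```bash
python3 -m inch '[369,485,0,0,0,-0.34,60,369,485,0,0,0,-0.34,60,369,485,0,0,0,-0.34,60,369,485,0,0,0,-0.34,60,369,485,0,0,0,-0.34,60,369,485,0,0,0,-0.34,60,369,485,0,0,0,-0.34,60,369,485,0,0,0,-0.34,60]'
python3 - <<'E'
from h import *
bot.camera("top")
# pull & mat from top picture by hand pixels
print("pull",atz("top",(260,187.5),.098))
P=[atz("top",p,.068)[:2] for p in((233,120),(287,121),(288,206),(234,206))];print("box rim",np.round(P,3))
for r in bot.silhouettes("top","mat_top")[:1]: print("m")
M=[atz("top",p,.003)[:2] for p in((349,100),(433,102),(434,215),(349,212))];print("mat",np.round(M,3),np.mean(M,0))
E
```

```text
clock: 1.17
eef_pos: [0.364, -0.2123, 0.2158]
tool_rot: [1.0, 0.0, 0.0, 0.0]
ft_force: [0.5, -0.1, 0.5]
grip_width: 0.051
grasp_force: 0.0
pull [0.53805973 0.01344224 0.098     ]
box rim [[ 0.703  0.073]
 [ 0.7   -0.05 ]
 [ 0.503 -0.048]
 [ 0.504  0.071]]
m
mat [[ 0.777 -0.206]
 [ 0.77  -0.411]
 [ 0.49  -0.393]
 [ 0.5   -0.194]] [ 0.63440572 -0.30072888]
```

```bash
python3 -m inch '[170,224,-40,0,0,0,60,170,224,-40,0,0,0,60,170,224,-40,0,0,0,60,170,224,-40,0,0,0,60,170,224,-40,0,0,0,60,170,224,-40,0,0,0,60,170,224,-40,0,0,0,60,170,224,-40,0,0,0,60]'
python3 - <<'E'
from h import *
from scipy.spatial.transform import Rotation as R
o=bot.get_obs();cv2.imwrite("pics/w1.png",bot.camera("wrist"));i=bot.camera_info("wrist")
K=np.array(i["intrinsics"]);H=np.array(i["hand_eye"]);T=np.eye(4);T[:3,:3]=R.from_quat(o["tool_rot"]).as_matrix();T[:3,3]=o["eef_pos"];T=T@H
print(o["eef_pos"],o["grip_width"])
np.savez("w1.npz",K=K,T=T)
for r in bot.spot_point("wrist","blue_mid")[:2]:
    d=T[:3,:3]@np.linalg.solve(K,[*r["uv"],1]);print(r["uv"],r["confidence"],T[:3,3]+d*(.063-T[2,3])/d[2])
E
```

```text
clock: 1.93
eef_pos: [0.536, 0.0084, 0.1738]
tool_rot: [1.0, 0.007, 0.0, -0.003]
ft_force: [-0.3, -0.4, 0.2]
grip_width: 0.0514
grasp_force: 0.0
[0.53600651 0.00837297 0.17383496] 0.05136861674684155
[279.5, 114.5] 0.74 [0.60023346 0.01424545 0.063     ]
[497.3, 338.1] 0.66 [ 0.4053558  -0.18655058  0.063     ]
```

View pics/w1.png

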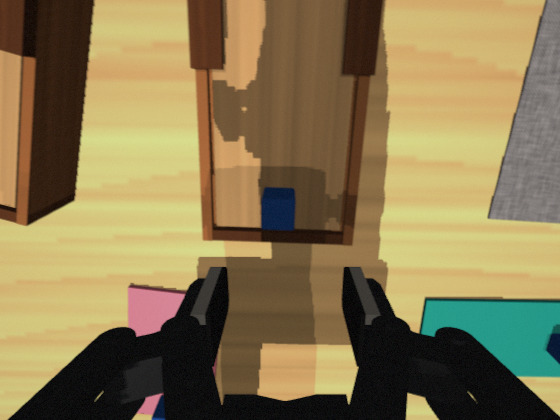

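The blue pull is at (278,198) (top face), its front face reaching row 229; the box's front rim corners are at (204,239) and (352,243).

Run:
```python
import numpy as np
f=np.load("w1.npz");K,T=f["K"],f["T"]
def w(uv,z):
    d=T[:3,:3]@np.linalg.solve(K,[*uv,1]);return np.round(T[:3,3]+d*(z-T[2,3])/d[2],4)[:2]
for n,p,z in(("topL back",(263,188),.098),("topR back",(294,188),.098),("botL front",(263,229),.066),("botR front",(295,229),.066),("rimL",(204,239),.067),("rimR",(352,243),.067),("sL",(197,68),.068),("sR",(370,75),.068)): print(n,w(p,z))
```

```text
topL back [0.5539 0.0244]
topR back [0.5543 0.0032]
botL front [0.5105 0.0267]
botR front [0.5109 0.0008]
rimL [0.5013 0.0747]
rimR [ 0.4998 -0.046 ]
sL [0.631  0.0716]
sR [ 0.6282 -0.0485]
```

```bash
python3 -m inch '[1,5,-40,0,0,-0.025,60,1,5,-70,0,0,-0.025,60,1,5,-81,0,0,-0.025,60,1,5,-81,0,0,-0.025,60,1,5,-81,0,0,-0.025,60]'
```

```text
clock: 2.45
eef_pos: [0.5332, -0.0003, 0.0946]
tool_rot: [1.0, -0.003, -0.001, -0.005]
ft_force: [0.5, -0.5, 0.1]
grip_width: 0.0512
grasp_force: 0.0
```

```bash
python3 -m inch '[0,0,0,0,0,0,60,0,0,0,0,0,0,60,0,0,0,0,0,0,60]'
```

```text
clock: 2.7
eef_pos: [0.5353, 0.0009, 0.0962]
tool_rot: [1.0, -0.002, 0.002, -0.006]
ft_force: [-0.3, -0.3, 0.0]
grip_width: 0.0513
grasp_force: 0.0
```

```bash
python3 -m inch '[1,13,-3,0,0,0,60,1,13,-3,0,0,0,60,1,13,-3,0,0,0,60,1,13,-3,0,0,0,60]'
python3 - <<'E'
from h import *
cv2.imwrite("pics/w2.png",bot.camera("wrist")); print(bot.get_obs()["eef_pos"])
E
```

```text
clock: 3.03
eef_pos: [0.5351, 0.0083, 0.0914]
tool_rot: [1.0, 0.003, -0.0, -0.008]
ft_force: [0.3, -0.4, -0.0]
grip_width: 0.0513
grasp_force: 0.0
[0.53513802 0.00821258 0.0914411 ]
```

View pics/w2.png

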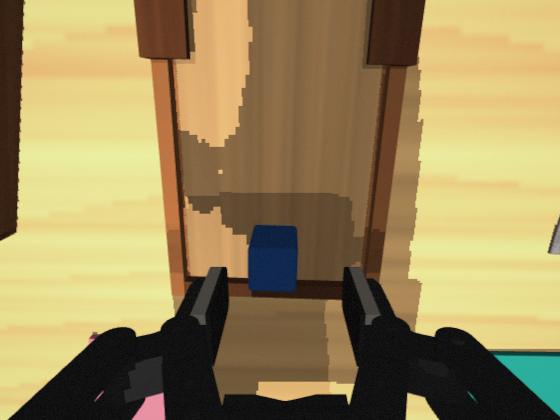

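```bash
python3 -m inch '[2,5,1,0,0,0,60,2,5,1,0,0,0,60,2,5,1,0,0,0,60,2,5,1,0,0,0,0,2,5,1,0,0,0,0,2,5,1,0,0,0,0,2,5,1,0,0,0,0,2,5,1,0,0,0,0]'
python3 - <<'E'
from h import *
o=bot.get_obs();T=o["eef_pos"]
i=bot.camera_info("wrist");K=np.array(i["intrinsics"]);H=np.linalg.inv(np.array(i["hand_eye"]))
for z in(.003,.022):
    p=K@(H@[0,0,z,1])[:3];print(p[:2]/p[2])
print(T,o["grip_width"],o["grasp_force"],o["ft_force"])
E
```

```text
clock: 3.75
eef_pos: [0.5371, 0.0106, 0.0924]
tool_rot: [1.0, 0.005, -0.0, -0.009]
ft_force: [0.2, -0.0, 0.3]
grip_width: 0.0
grasp_force: 0.0
[285.58330835 261.66936488]
[285.52519229 245.694251  ]
[0.53713089 0.01057584 0.09241552] 3.3533922067285723e-05 0.0 [ 0.16707178 -0.00586582  0.27845997]
```

Run:
```python
from h import *
cv2.imwrite("pics/w3.png",np.hstack([bot.camera("wrist")[120:],bot.camera("scene")[120:420,150:390]]))
```

```text
(no output)
```

View pics/w3.png

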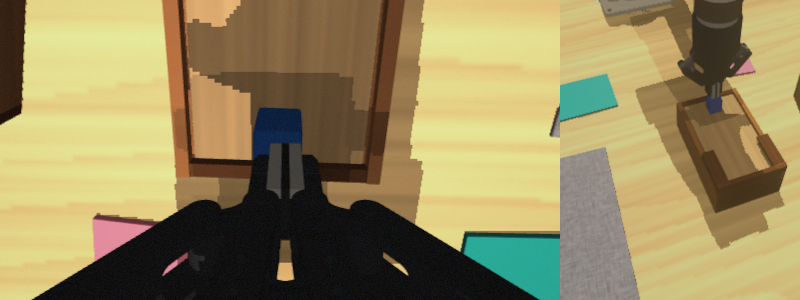

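```bash
python3 - <<'E'
import numpy as np
f=np.load("w1.npz");K,T=f["K"],f["T"];print(T.round(3))
def w(uv,z):
    d=T[:3,:3]@np.linalg.solve(K,[*uv,1]);return np.round(T[:3,3]+d*(z-T[2,3])/d[2],4)[:2]
for p in((278,188),(278,193),(278,205),(278,229)):print(p,w(p,.098),w(p,.066))
E
python3 - <<'E'
import cv2
im=cv2.imread("pics/w2.png")[200:320,220:340];print(im[20:100:4,54].tolist())
im=cv2.imread("pics/w1.png");print(im[182:240:3,278].tolist())
E
```

```text
[[ 0.015 -0.945 -0.325  0.62 ]
 [-1.    -0.016  0.     0.009]
 [-0.005  0.325 -0.946  0.332]
 [ 0.     0.     0.     1.   ]]
(278, 188) [0.5541 0.0141] [0.5451 0.0148]
(278, 193) [0.5505 0.0141] [0.541  0.0148]
(278, 205) [0.5418 0.014 ] [0.5311 0.0147]
(278, 229) [0.5238 0.0139] [0.5107 0.0145]
[[52, 79, 104], [54, 76, 96], [66, 32, 15], [66, 36, 15], [66, 35, 15], [67, 37, 15], [64, 31, 12], [73, 40, 16], [79, 39, 11], [81, 41, 18], [80, 42, 15], [81, 41, 19], [80, 40, 19], [80, 43, 20], [80, 41, 19], [76, 38, 13], [76, 38, 12], [77, 38, 15], [13, 22, 40], [10, 22, 39]]
[[47, 71, 93], [44, 69, 91], [55, 30, 15], [57, 28, 11], [57, 28, 15], [58, 29, 15], [68, 31, 9], [69, 33, 11], [68, 34, 12], [67, 34, 11], [67, 30, 12], [70, 35, 15], [67, 33, 9], [69, 35, 16], [70, 36, 12], [66, 33, 8], [33, 24, 28], [13, 20, 36], [12, 19, 36], [6, 16, 34]]
```

Run:
```python
from h import *
s=bot.camera("scene")[130:260,255:355];t=bot.camera("top")[140:240,220:300]
s=cv2.resize(s,None,fx=4,fy=4,interpolation=cv2.INTER_CUBIC);t=cv2.resize(t,None,fx=5,fy=5,interpolation=cv2.INTER_CUBIC)
t=cv2.copyMakeBorder(t,0,20,0,0,0);cv2.imwrite("pics/s4.png",np.hstack([s,t]))
i=bot.camera_info("scene")
for c,o,f in(("scene",(255,130),4),("top",(220,140),5)):
  i=bot.camera_info(c)
  for n,p in(("tip",(.537,.0106,.0704)),("pull topctr",(.535,.014,.098)),("tcp",(.537,.0106,.0924))):
    q=np.array(i["intrinsics"])@(np.array(i["camera_from_world"])@[*p,1])[:3];print(c,n,(q[:2]/q[2]-o)*f+(400 if c=="top" else 0,0)[:1]*1 if 0 else (q[:2]/q[2]-o)*f)
```

```text
scene tip [189.16805167 391.95080108]
scene pull topctr [197.46447427 346.98366791]
scene tcp [191.69496747 360.27750907]
top tip [206.40676316 254.20756709]
top pull topctr [198.78982062 244.40459561]
top tcp [206.56247211 242.79302234]
```

View pics/s4.png

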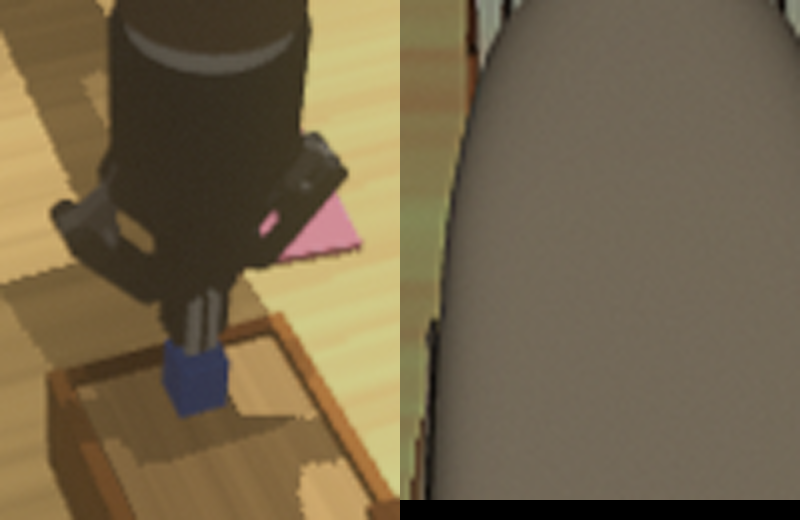

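Run:
```python
from h import *
from scipy.spatial.transform import Rotation as R
o=bot.get_obs();i=bot.camera_info("wrist");K=np.array(i["intrinsics"]);T=np.eye(4);T[:3,:3]=R.from_quat(o["tool_rot"]).as_matrix();T[:3,3]=o["eef_pos"];T=T@np.array(i["hand_eye"])
for wuv,suv in(((285,266),(305.7,218)),):
    a,d=ray("scene",suv);b=T[:3,3];e=T[:3,:3]@np.linalg.solve(K,[*wuv,1])
    s=np.linalg.lstsq(np.c_[d,-e],b-a,rcond=None)[0];print(a+d*s[0],b+e*s[1])
print(o["eef_pos"],o["joint_pos"])
```

```text
[0.54534452 0.01155947 0.10621461] [0.5440783  0.01071037 0.10688476]
[0.53717368 0.01060453 0.09246344] [ 0.00892443  0.39728372 -0.10773963  1.06583893  0.01819199  3.1405932 ]
```

The closed fingertips actually sit just above the pull top, so they are too high. Joint 6 is also at its range end, so I'll rise, make the half turn and come back down carefully.

```bash
python3 -m inch '[0,2,40,0,0,0.12,60,0,2,40,0,0,0.24,60,0,2,40,0,0,0.36,60,0,2,40,0,0,0.48,60,0,2,40,0,0,0.6,60,0,2,40,0,0,0.72,60,0,2,40,0,0,0.84,60,0,2,40,0,0,0.96,60]' | grep -E "eef|rot"
python3 -m inch '[0,0,0,0,0,0.12,60,0,0,0,0,0,0.24,60,0,0,0,0,0,0.36,60,0,0,0,0,0,0.48,60,0,0,0,0,0,0.6,60,0,0,0,0,0,0.72,60,0,0,0,0,0,0.84,60,0,0,0,0,0,0.96,60]' | grep -E "eef|rot"
python3 -m inch '[0,0,0,0,0,0.12,60,0,0,0,0,0,0.24,60,0,0,0,0,0,0.36,60,0,0,0,0,0,0.48,60,0,0,0,0,0,0.6,60,0,0,0,0,0,0.72,60,0,0,0,0,0,0.84,60,0,0,0,0,0,0.96,60]' | grep -E "eef|rot"
python3 -m inch '[0,0,0,0,0,0.12,60,0,0,0,0,0,0.2,60,0,0,0,0,0,0.2,60,0,0,0,0,0,0.2,60,0,0,0,0,0,0.2,60]'
python3 -c "
from workcell import bot;print(bot.get_obs()['joint_pos'])"
```

```text
eef_pos: [0.5371, 0.0126, 0.1325]
tool_rot: [0.883, 0.469, -0.004, -0.008]
eef_pos: [0.5372, 0.0126, 0.1324]
tool_rot: [0.567, 0.824, -0.008, -0.005]
eef_pos: [0.5371, 0.0126, 0.1324]
tool_rot: [0.123, 0.992, -0.009, -0.001]
clock: 6.37
eef_pos: [0.5372, 0.0126, 0.1324]
tool_rot: [0.027, 1.0, -0.009, -0.0]
ft_force: [-0.4, -1.3, -0.3]
grip_width: 0.0513
grasp_force: 0.0
[ 0.03426236  0.3641719  -0.04523415  1.16292363 -0.01811657  0.08771116]
```

```bash
python3 -m inch '[-2,1,-30,0.018,0,0.039,60,-2,1,-40,0.018,0,0.039,60,-2,1,-40,0.018,0,0.039,60,-2,1,-40,0.018,0,0.039,60]'
python3 -m inch '[0,0,-6,0,0,0,60,0,0,-6,0,0,0,60,0,0,-6,0,0,0,60]'
python3 - <<'E'
from h import *
w=bot.camera("wrist");s=bot.camera("scene")[130:260,255:345]
cv2.imwrite("pics/w5.png",np.hstack([w[:416,100:460],cv2.resize(s,None,fx=3.2,fy=3.2,interpolation=cv2.INTER_CUBIC)]))
E
```

```text
clock: 6.7
eef_pos: [0.5343, 0.0135, 0.0918]
tool_rot: [0.007, 1.0, -0.0, -0.002]
ft_force: [-0.1, 0.5, -0.4]
grip_width: 0.0512
grasp_force: 0.0
clock: 6.95
eef_pos: [0.5355, 0.0137, 0.0869]
tool_rot: [0.006, 1.0, -0.0, 0.0]
ft_force: [0.5, 0.1, 0.3]
grip_width: 0.0513
grasp_force: 0.0
```

View pics/w5.png

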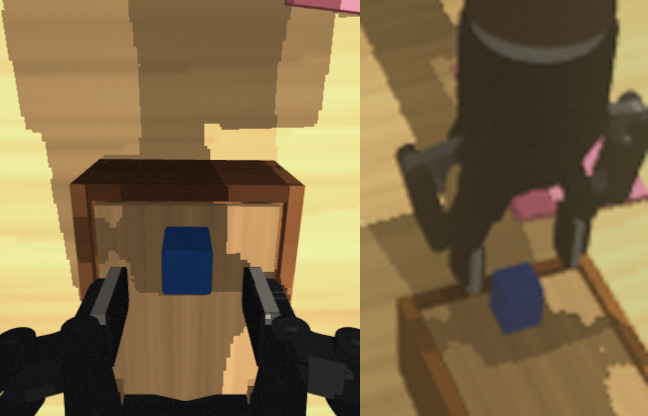

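```bash
python3 -m inch '[0,0,-8,0,0,0,60,0,0,-8,0,0,0,60,0,0,-8,0,0,0,60]'|grep -E "eef|force"
python3 -m inch '[0,0,-7,0,0,0,60,0,0,-7,0,0,0,60,0,0,-7,0,0,0,60]'|grep -E "eef|force"
python3 - <<'E'
from h import *
from scipy.spatial.transform import Rotation as R
w=bot.camera("wrist");s=bot.camera("scene")[130:260,255:345]
cv2.imwrite("pics/w6.png",np.hstack([w[:416,100:460],cv2.resize(s,None,fx=3.2,fy=3.2,interpolation=cv2.INTER_CUBIC)]))
E
```

```text
eef_pos: [0.5346, 0.0136, 0.0778]
ft_force: [0.6, 0.8, -0.2]
grasp_force: 0.0
eef_pos: [0.5346, 0.0136, 0.0708]
ft_force: [-0.6, -0.0, -0.3]
grasp_force: 0.0
```

View pics/w6.png

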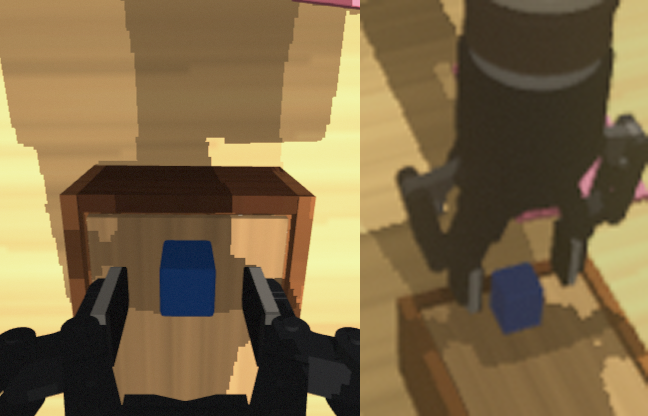

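```bash
python3 -m inch '[0.5,0,-5,0,0,0,60,0.5,0,-5,0,0,0,60,0.5,0,-5,0,0,0,0,0.5,0,-5,0,0,0,0,0.5,0,-5,0,0,0,0,0.5,0,-5,0,0,0,0,0.5,0,-5,0,0,0,0,0.5,0,-5,0,0,0,0]'
```

```text
clock: 8.32
eef_pos: [0.5359, 0.0136, 0.0667]
tool_rot: [0.006, 1.0, -0.0, -0.0]
ft_force: [-0.2, 0.2, 2.2]
grip_width: 0.0224
grasp_force: 60.4
```

```bash
python3 -m inch '[0,0,3,0,0.02,0,0,0,0,7,0,0.045,0,0,0.5,0,10.5,0,0.068,0,0,0.5,0,14,0,0.09,0,0,0.5,0,14,0,0.09,0,0]'
python3 - <<'E'
from h import *
bot.camera("scene");r=bot.spot_point("scene","blue_mid");print([(x["uv"],atz("scene",x["uv"],.07)) for x in r[:1]])
E
```

```text
clock: 8.73
eef_pos: [0.5373, 0.0136, 0.0807]
tool_rot: [0.006, 0.999, -0.0, -0.045]
ft_force: [0.1, 0.4, -0.4]
grip_width: 0.0222
grasp_force: 60.1
[([317.5, 254.9], array([0.60335006, 0.01091302, 0.07      ]))]
```

```bash
python3 -m inch '[-8,0,0,0,0,0,0,-18,0,0,0,0,0,0,-28,0.5,0,0,0,0,0,-38,0.5,0,0,0,0,0,-45,0.5,0,0,0,0,0,-45,0.5,0,0,0,0,0]'
python3 - <<'E'
from h import *
bot.camera("scene");r=bot.spot_point("scene","blue_mid");print([(x["uv"],atz("scene",x["uv"],.07)) for x in r[:1]])
E
```

```text
clock: 9.33
eef_pos: [0.4887, 0.0141, 0.0804]
tool_rot: [0.006, 0.999, -0.0, -0.046]
ft_force: [-0.9, 0.5, -0.1]
grip_width: 0.0225
grasp_force: 60.1
[([311.3, 168.9], array([0.38932514, 0.09586116, 0.07      ]))]
```

```bash
python3 -m inch '[-12,0,0,0,0,0,0,-24,0,0,0,0,0,0,-36,0.5,0,0,0,0,0,-50,0.5,0,0,0,0,0,-50,0.5,0,0,0,0,0,-50,0.5,25,0,0,0,0,-50,0.5,55,0,-0.05,0,0,-50,0.5,75,0,-0.09,0,0]'
python3 - <<'E'
from h import *
s=bot.camera("scene");cv2.imwrite("pics/s7.png",s)
E
```

```text
clock: 10.1
eef_pos: [0.4433, 0.0146, 0.1573]
tool_rot: [0.006, 1.0, -0.0, 0.002]
ft_force: [0.7, 0.3, -0.4]
grip_width: 0.0224
grasp_force: 60.0
```

View pics/s7.png

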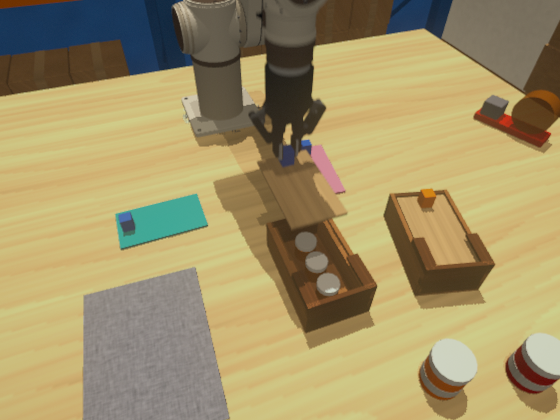

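```bash
python3 -m inch '[8,-20,0,0,0,0,0,20,-50,0,0,0,0,0,33,-82,0,0,0,0,0,46,-114,0,0,0,0,0,59,-146,0,0,0,0,0,72,-178,0,0,0,0,0,85,-210,0,0,0,0,0,98,-242,0,0,0,0,0]'
python3 -m inch '[11,-28,0,0,0,0,0,22,-55,-10,0,0,0,0,29,-72,-30,0,0,0,0,29,-72,-55,0,0,0,0,29,-72,-80,0,0,0,0,29,-72,-100,0,0,0,0,29,-72,-100,0,0,0,0,29,-72,-100,0,0,0,0]'
python3 - <<'E'
from h import *
print(bot.get_obs()["joint_pos"])
s=bot.camera("scene");t=bot.camera("top");cv2.imwrite("pics/s8.png",np.hstack([s[120:420,0:380],t[60:360,250:560]]))
E
```

```text
clock: 10.82
eef_pos: [0.5404, -0.2295, 0.155]
tool_rot: [0.006, 1.0, -0.0, -0.0]
ft_force: [-0.1, 0.7, -0.5]
grip_width: 0.0224
grasp_force: 60.0
clock: 11.48
eef_pos: [0.5675, -0.2991, 0.0536]
tool_rot: [0.006, 1.0, 0.001, -0.002]
ft_force: [0.7, 0.1, -0.9]
grip_width: 0.0224
grasp_force: 60.0
[-4.84852560e-01  6.25291642e-01  1.66254270e-01  1.11579959e+00
 -4.82087161e-04 -4.72099713e-01]
```

View pics/s8.png

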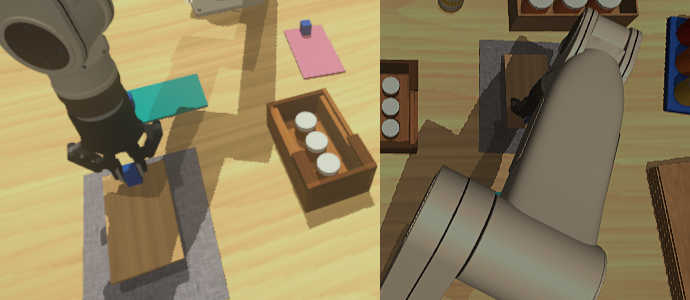

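The lid is level over the mat and centred on it (scene crop (145,235)). Lowering.

```bash
python3 -m inch '[2,0,-15,0,0,0,0,2,0,-30,0,0,0,0,2,0,-38,0,0,0,0,2,0,-38,0,0,0,0]'|grep -E "eef|ft_f"
python3 -m inch '[0,0,-2,0,0,0,0,0,0,-4,0,0,0,0,0,0,-4,0,0,0,0]'|grep -E "eef|ft_f"
python3 -m inch '[0,0,-2,0,0,0,0,0,0,-2,0,0,0,0]'|grep -E "eef|ft_f|width"
```

```text
eef_pos: [0.5698, -0.2991, 0.017]
ft_force: [-0.6, 0.3, -1.3]
eef_pos: [0.5708, -0.2997, 0.0143]
ft_force: [-0.2, 0.2, -0.9]
eef_pos: [0.5703, -0.2995, 0.0117]
ft_force: [-0.0, 0.6, -1.3]
grip_width: 0.0223
```

```bash
python3 -m inch '[0,0,-2,0,0,0,0,0,0,-2,0,0,0,0]'|grep -E "eef|ft_f|width"
python3 -m inch '[0,0,-1,0,0,0,0,0,0,-1,0,0,0,0]'|grep -E "eef|ft_f|width"
```

```text
eef_pos: [0.5705, -0.2996, 0.0097]
ft_force: [1.0, -0.6, 0.6]
grip_width: 0.0222
eef_pos: [0.5706, -0.2996, 0.0097]
ft_force: [-0.7, 1.4, 4.4]
grip_width: 0.0225
```

Contact is at the predicted height. Releasing and retreating.

```bash
python3 -m inch '[0,0,0,0,0,0,60,0,0,0,0,0,0,60,0,0,0,0,0,0,60,0,0,0,0,0,0,60,0,0,10,0,0,0,60,0,0,30,0,0,0,60,0,0,60,0,0,0,60,0,0,100,0,0,0,60]'
python3 -m inch '[-20,0,40,0,0,0,60,-60,0,60,0,0,0,60,-100,0,60,0,0,0,60,-140,0,60,0,0,0,60,-140,0,60,0,0,0,60,-140,0,60,0,0,0,60]'
python3 - <<'E'
from h import *
s=bot.camera("scene");t=bot.camera("top");cv2.imwrite("pics/s9.png",np.hstack([s[120:420,0:500],t[60:360,270:560]]))
for c in("scene","top"):
  bot.camera(c)
  for n,z in(("blue_mid",.006),("orange_mid",.063)):
    for r in bot.spot_point(c,n)[:3]: print(c,n,r["confidence"],atz(c,r["uv"],z).round(3))
E
```

```text
clock: 13.33
eef_pos: [0.568, -0.2982, 0.1068]
tool_rot: [0.006, 1.0, 0.001, -0.003]
ft_force: [0.6, -0.8, -0.4]
grip_width: 0.0512
grasp_force: 0.0
clock: 13.83
eef_pos: [0.4275, -0.299, 0.1693]
tool_rot: [0.008, 1.0, 0.0, -0.001]
ft_force: [0.8, 0.5, -0.0]
grip_width: 0.0511
grasp_force: 0.0
scene blue_mid 0.87 [0.32  0.142 0.006]
scene blue_mid 0.59 [ 0.638 -0.301  0.006]
scene orange_mid 0.58 [0.625 0.25  0.063]
top blue_mid 0.91 [ 0.36  -0.23   0.006]
top blue_mid 0.81 [ 0.641 -0.307  0.006]
top blue_mid 0.77 [0.323 0.142 0.006]
top orange_mid 0.88 [0.621 0.249 0.063]
```

View pics/s9.png

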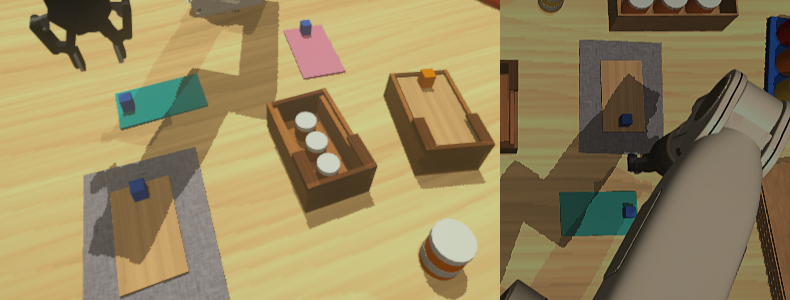

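The lid lies flat in the middle of the mat, and the orange lid is still shut.

```bash
python3 -c "
from workcell import bot;print(bot.job_done())"
```

```text
the job is handed in; nothing more can be done
None
```

I drew the blue-pull lid out of its box and laid it flat, pull upward, within about 1 cm of the mat's centre; the orange lid is still shut, and I handed the job in at about 14 s, with no verdict returned.

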